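# Park the nozzle tray at the top of the draining slope

## Robot

A 6-joint arm with a two-finger parallel gripper is mounted at the origin on the work surface. World frame = base frame: x ahead of the robot, y to its left, z up, the work surface at z = 0. Lengths are in mm, angles in rad, forces in N, time in s.
With the tool pointing down it reaches from about 300 to 775 mm from the base axis. Payload 14.6 kg.
Tool frame: the origin (TCP) lies at the very end of the fingers, on their centre line; the grasp point (between the pads) lies 19 mm behind it (manip.grip_point_offset is the distance from the TCP to the grasp point, in mm); z points along the fingers, y is the line along which they close (so a half turn about z gives the same grasp; the last joint's range is limited). The gripper opens to 94 mm and grips with 3 to 60 N. Pads are 16 mm wide; open, the fingers measure 119 mm over their backs; the gripper's body (75 mm by 177 mm) begins 78 mm behind the grasp point.
Start: joints at [-1.26, 0.3, 1.521, -0, 1.321, -0.067], TCP at [202.874, -511.206, 205.446] pointing down, gripper open.
Joint ranges: [-3.03, 3.03], [-0.79, 2.21], [0.23, 2.52], [-1.04, 4.18], [0, 3.07], [-2.55, 2.55]. Speed limits (rad/s): [2.22, 2.22, 2.57, 3.14, 3.14, 3.14].

## Interface

Orientations are given as [roll, pitch, yaw] about the fixed x, y, z axes, in that order (R = Rz(yaw) Ry(pitch) Rx(roll)).
In Python, from cell import telemetry, eyes, manip gives the robot as it stands.
- The arm moves only by the tool play_rows, never from a script. Its arguments are lists of equal length, an entry for each row: "translation": the shift along the world's x, y, z in m, a list of three; "yaw": the turn about the world's z in rad. A call has 1 to 12 rows; each row is the pose to reach, as a shift and turn from the pose commanded when the call began; what a row does not reach only later rows make up. A row lasts 1/8 s, in which the tool goes at most 62.5 mm and 10.7 degrees, less where a joint would pass 70% of its speed; a pose out of reach is approached as far as the arm can. A call with a gripper value outside its range is refused whole. "hand" is the opening, from 0 (shut) to 1 (fully open), set as the call begins (left out, the last holds). The fingers move at their own pace and stop on an object; "force" is the grip in N (left out, the last holds). Time passes only in rows, so rows that repeat a pose let the fingers close. It gives the time, the measured TCP pose, the force, the opening and the grip force at its end, in the units of the state.
- telemetry.read_state(): the state, without advancing time (a new reading comes with each control period).
- eyes.camera(name): name is "scene" or "top" or "wrist"; returns a dict with "pixels" (420x560x3 uint8, red, green, blue), "fx", "fy", "cx", "cy" (pixels), "dist_coeffs" ([k1, k2, p1, p2, k3] as OpenCV has them; the pictures are not rectified), "cam_to_world" (4x4, takes a point from camera to world coordinates); the wrist camera has in their place "T_tool_cam" (4x4, takes a point from camera to tool coordinates, whose origin is the TCP and whose axes are the flange's). Camera axes: x right, y up, looking along -z (the intrinsics and any distortion apply to the point x, -y, -z); pixel columns grow to the right and rows downward; lengths in mm; the calibration is good to about 2 mm. A picture is of the moment at which its call begins: read the wrist's pose just before it. There is no depth.
- manip.sign_off(): hands the job in; it is judged then, once.
The state is a dict: "clock": time; "joints": joint angles; "qd": joint speeds; "effort": joint torques, N m; "eef_pos": TCP position; "eef_rot": TCP orientation; "wrist_force": force on the tool from outside, world axes, zero at the start; "moment": the same for the moment, N m; "finger_gap": finger opening in mm; "finger_force": force on a finger pad.
Only numpy, scipy, OpenCV 4.12 (cv2) and the standard library are available. Lean on these libraries where they do the work, as an engineer would, in place of code of your own. Each camera call takes 0.05 s, during which the arm holds its last target. There are 200 camera calls.

## Task

Lift the steel tray of rinsed stuffing nozzles off the cutting board, set it down at the low end of the draining slope, lengthwise between the two rails, and let go of it there. Then push it up the slope until it presses the red soft-close pad of the top stop clearly in (a firm push, but never ramming the pad to the end of its travel), and ease off so that the tray stays up there resting against the pad. Leave the jar, the tub, the standing nozzle and the lid where they are.

Things in the scene. Friction and masses are not known exactly. Their poses are not given: they have to be found in the camera images.
- tray: Open stainless tray, 180 x 100 mm, walls 30 mm high, about 0.45 kg (varies by a quarter), two clear nozzles fixed lying across its ends (up to 37 mm high). Origin: centre of the underside; x along the 180 mm length, z up. Both ends are alike, either may face uphill; the end walls are plain and flat, good for pushing on.
- tray_handle (a point): Centre of the tray's carrying handle, 66 mm above the middle of its underside: a black bar 80 mm long (along the tray's x), 16 mm thick (along its y) and 20 mm high, with free space on both sides.
- deck: Grey plank of the draining slope, fixed, 400 mm long, 112 mm wide between two low steel rails (8 mm thick, 12 mm high above the plank). Origin: middle of its lower edge on the upper surface, 14 mm above the table; x runs uphill along the surface (slope 0.12 rad), y across, z square to the surface. The tray does not slide back by itself here.
- low_end (a point): Point on the plank's surface, on its middle line, 115 mm up from the lower edge: the low end of the slope, where the middle of the tray is to be set down (35 mm more or less along the slope does not matter).
- stop: Steel bracket, 112 mm wide, 50 mm high, fixed across the top of the plank; origin on the plank's surface 392 mm up from its lower edge, axes as the plank's. It carries the soft-close buffer on its downhill side. A press of the tray on the pad of 4 N or more for a third of a second is firm, one over 19 N is ramming. The tool also feels the tray's sliding resistance, some 1.5 to 5 N.
- buffer (a point): Point of the bracket on the buffer's axis, 22 mm above the plank. The red pad (60 x 24 mm) stands out downhill from here on a barrel that the last user screwed in or out: its face is 54 to 84 mm downhill of this point, not reported, to be seen or felt. The pad gives 6 mm at 2.5 N per mm, damped, then meets its hard end at 15 N.
- board: White plastic cutting board, 240 x 260 x 10 mm, fixed on the table; the tray starts on it. Origin: centre of its underside.
- jar: Glass jar with a brass-coloured cap, 68 mm across, 100 mm high, standing on the table; leave alone. Origin: centre of its underside.
- tub: White square tub with a red disc on it, 100 x 100 x 142 mm, standing on the table; leave alone. Origin: centre of its underside.
- nozzle: White stuffing nozzle standing on its wide end, 60 mm across at the foot, 170 mm high; leave alone. Origin: centre of its foot.
- lid: White tub lid lying on the table, 84 mm across, 16 mm high; leave alone. Origin: centre of its underside.
Mind the look-alikes: they are no part of the job. Leave any orange or purple look-alike of the tray alone.

How it is judged:
By the outcome, as a careful person would: the job done as asked, in the order asked, and still so for the second after the job is handed in, with the robot touching nothing.
It also fails if it takes over 70 s, if anything falls off the work surface, if the arm or the gripper's body presses on something with over 40 N, if the wrist force passes 120 N, or if a joint passes its speed limit or range.

## Working session

There is one attempt and no reset: what is moved stays moved. The work goes in short steps, Python scripts to look and compute and a tool call to move; the robot and the scene stay as the last step left them, time stands still between calls to the robot, and variables do not carry over. Pictures are saved under pics/ and viewed, at most 10 in all, crops included, and the job is handed in when it is done.

Besides the shell and the picture viewer there is one more tool, called after ">>>" as a command line: name --pt "numbers of a row" for each row, then --argument value for the rest. play_rows: Moves the arm, as the interface text tells. Its arguments: {"type":"object","properties":{"translation":{"type":"array","items":{"type":"array","items":{"type":"number"}}},"yaw":{"type":"array","items":{"type":"number"}},"hand":{"type":"number"},"force":{"type":"number"}},"required":["translation","yaw"]}

```bash
mkdir -p pics; python3 - <<'E'
from cell import telemetry, eyes, manip
import cv2
print(telemetry.read_state())
for n in ("scene","top"):
    c=eyes.camera(n); cv2.imwrite(f"pics/{n}1.png",c["pixels"][:,:,::-1]); print({k:v for k,v in c.items() if k!="pixels"})
E
```

```text
{'clock': 0.0, 'joints': array([-1.25963264e+00,  3.00493720e-01,  1.52158195e+00, -7.01728473e-06,
        1.32071751e+00, -6.65832064e-02]), 'qd': array([ 0.00226164,  0.0008532 , -0.00116952,  0.00081232,  0.00041509,
        0.00137524]), 'effort': array([ 1.69687395e-03, -5.31803834e+01, -3.52737021e+01,  7.08409259e-02,
        2.43463519e-02, -9.50713343e-05]), 'eef_pos': array([ 202.77661091, -510.9658376 ,  204.87356288]), 'eef_rot': array([-3.14039434e+00, -7.30936456e-05,  3.77748592e-01]), 'wrist_force': array([-0.75609031,  0.86946105,  0.62641227]), 'moment': array([0.02345072, 0.00596802, 0.03237748]), 'finger_force': 0.0, 'finger_gap': 94.24720605101118}
{'fx': 383.6977768177549, 'fy': 383.6977768177549, 'cx': 273.4628372000043, 'cy': 216.9029126453494, 'dist_coeffs': array([0.01884876, 0.        , 0.        , 0.        , 0.        ]), 'cam_to_world': array([[-5.43499279e-01, -5.07619624e-01,  6.68528871e-01,
         1.28106046e+03],
       [ 8.39408277e-01, -3.27239742e-01,  4.33944578e-01,
         6.32196865e+02],
       [-1.50956827e-03,  7.97017233e-01,  6.03954677e-01,
         8.28613382e+02],
       [ 0.00000000e+00,  0.00000000e+00,  0.00000000e+00,
         1.00000000e+00]])}
{'fx': 479.0146764551742, 'fy': 479.0146764551742, 'cx': 276.8504608663851, 'cy': 219.57169916270712, 'dist_coeffs': array([0.02800071, 0.        , 0.        , 0.        , 0.        ]), 'cam_to_world': array([[-9.23439714e-03,  9.81024424e-01, -1.93664158e-01,
         1.57822250e+02],
       [-9.99939149e-01, -1.02282955e-02, -4.13278564e-03,
         8.16535974e+01],
       [-6.03521788e-03,  1.93614209e-01,  9.81059180e-01,
         1.59912851e+03],
       [ 0.00000000e+00,  0.00000000e+00,  0.00000000e+00,
         1.00000000e+00]])}
```

View pics/scene1.png

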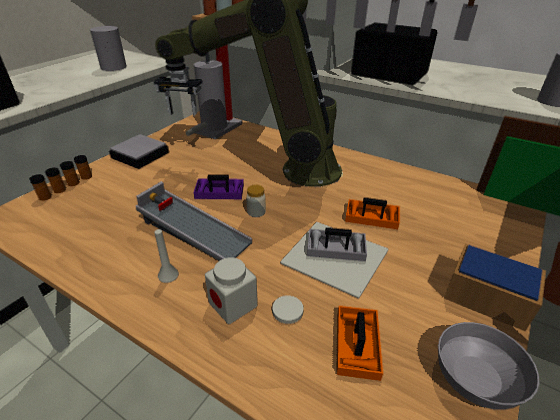

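View pics/top1.png

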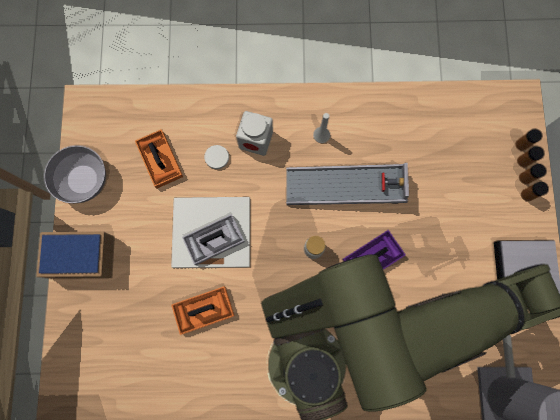

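The steel tray is on the board at top (215,239). The slope runs from its low end at about (287,187) to the stop at about (406,183), and the red pad is at (384,183). I'll zoom in to measure.

```bash
python3 - <<'E'
import cv2
im=cv2.imread("pics/top1.png")[140:280,165:425]
cv2.imwrite("pics/crop1.png",cv2.resize(im,None,fx=3,fy=3,interpolation=cv2.INTER_CUBIC))
E
cat > h.py <<'E'
import numpy as np,cv2
from cell import telemetry, eyes, manip
from scipy.spatial.transform import Rotation as Rn
def ray(c,uv,T=None):
    T=c["cam_to_world"] if T is None else T
    K=np.array([[c["fx"],0,c["cx"]],[0,c["fy"],c["cy"]],[0,0,1]])
    p=cv2.undistortPoints(np.array([[uv]],float),K,c["dist_coeffs"])[0,0]
    return T[:3,3],T[:3,:3]@np.array([p[0],-p[1],-1])
def onz(c,uv,z,T=None):
    o,d=ray(c,uv,T); return (o+d*(z-o[2])/d[2]).round(1)
def tcp():
    s=telemetry.read_state(); T=np.eye(4); T[:3,:3]=Rn.from_euler("xyz",s["eef_rot"]).as_matrix(); T[:3,3]=s["eef_pos"]; return T,s
E
```

```text
(no output)
```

View pics/crop1.png

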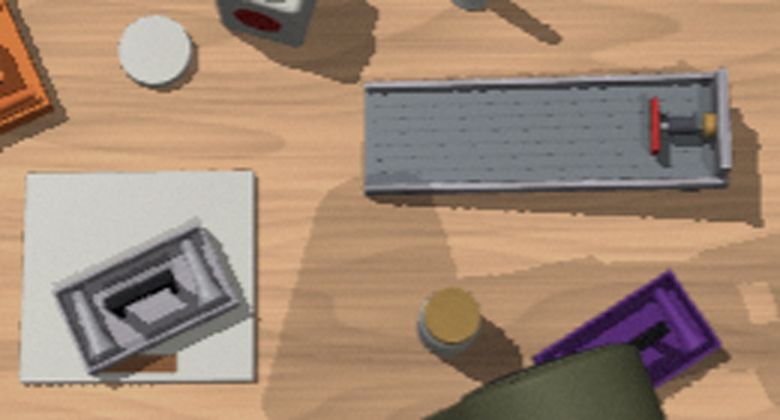

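The tray rim corners in the crop are (57,292), (204,230), (243,302) and (95,372). The deck's low corners are (366,86) and (367,191), its top end is near x=720, and the pad face is at x≈652.

```bash
python3 - <<'E'
from h import *
c=eyes.camera("top")
f=lambda u,v,z:onz(c,(165+(u-1)/3,140+(v-1)/3),z)
t=np.array([f(*p,40) for p in [(57,292),(204,230),(243,302),(95,372)]]);print(t,t.mean(0))
d=(t[1]-t[0]+t[2]-t[3])/2;print("len",np.linalg.norm(d[:2]),"yaw",np.arctan2(d[1],d[0]),"w",np.linalg.norm((t[0]-t[3]+t[1]-t[2])/2))
print("handle ends z86",f(105,307,86),f(176,283,86))
a,b=f(366,86,26),f(367,191,26); e,g=f(712,76,26+41),f(718,185,26+41)
print("deck low",a,b,(a+b)/2,"hi",e,g,(e+g)/2)
d=(e+g-a-b)/2;print("up yaw",np.arctan2(d[1],d[0]))
print("pad top",f(652,97,0.12*330+14+34),f(652,153,0.12*330+14+34))
for n,uv,z in (("jar",(450,316),100),("lid",(155,50),16)): print(n,f(*uv,z))
c2=eyes.camera("scene")
for n,uv,z in (("tub",(230,268),142),("nozzle",(158,233),170)): print(n,onz(c2,uv,z))
E
```

```text
[[410.3 395.7  40. ]
 [478.1 234.9  40. ]
 [397.  191.5  40. ]
 [321.9 351.9  40. ]] [401.825 293.5    40.   ]
len 175.776740497712 yaw -1.1521965351261017 w 95.30751544343187
handle ends z86 [386.1 335.   86. ] [411.2 259.8  86. ]
deck low [646.5  53.1  26. ] [523.8  53.6  26. ] [585.15  53.35  26.  ] hi [ 640.7 -329.3   67. ] [ 516.8 -328.6   67. ] [ 578.75 -328.95   67.  ]
up yaw -1.5875355426619069
pad top [ 611.2 -257.4   87.6] [ 548.3 -254.2   87.6]
jar [370.8 -30.6 100. ]
lid [695.4 295.5  16. ]
tub [759.3 162.7 142. ]
nozzle [780.5 -63.1 170. ]
```

>>> play_rows --pt "0.04 0.06 0.01" --pt "0.07 0.11 0.02" --pt "0.11 0.17 0.03" --pt "0.14 0.22 0.03" --pt "0.17 0.28 0.03" --pt "0.2 0.33 0.03" --pt "0.22 0.39 0.03" --pt "0.23 0.45 0.03" --pt "0.24 0.51 0.03" --pt "0.24 0.57 0.03" --pt "0.23 0.63 0.03" --pt "0.22 0.69 0.03" --yaw '[0.1, 0.2, 0.33, 0.46, 0.6, 0.75, 0.9, 1.05, 1.2, 1.35, 1.5, 1.61]'

```text
clock: 1.7
eef_pos: [422.9, 176.7, 235.5]
eef_rot: [3.141, 0.0, 1.992]
wrist_force: [1.5, 0.2, -0.2]
finger_gap: 93.8
finger_force: 0.0
```

>>> play_rows --pt "0.0 0.06 0.0" --pt "-0.02 0.115 0.0" --pt "-0.02 0.115 0.0" --pt "-0.02 0.115 0.0" --yaw '[0, 0, 0, 0]'

```text
clock: 2.2
eef_pos: [403.5, 289.4, 235.3]
eef_rot: [-3.141, 0.0, 1.988]
wrist_force: [-0.8, 0.0, -0.5]
finger_gap: 93.7
finger_force: 0.0
```

```bash
python3 - <<'E'
from h import *
T,s=tcp(); c=eyes.camera("wrist"); cv2.imwrite("pics/w1.png",c["pixels"][:,:,::-1])
print(s["clock"],s["eef_pos"],s["eef_rot"],s["joints"],s["wrist_force"]);print(c["T_tool_cam"],c["fx"])
np.save("T1.npy",T)
E
```

```text
2.2 [403.53688703 289.44143831 235.29878234] [-3.14125718e+00  2.40902411e-04  1.98821833e+00] [ 5.48556617e-01  1.57431227e-01  1.62553996e+00 -1.99424925e-04
  1.35898557e+00  1.31176611e-01] [-0.80612045  0.01876911 -0.54494714]
[[-4.13165817e-04  9.61589541e-01  2.74491135e-01  8.03669348e+01]
 [ 9.99999910e-01  3.71159706e-04  2.04970146e-04  1.09333744e+00]
 [ 9.52170998e-05  2.74491195e-01 -9.61589608e-01 -1.78314483e+02]
 [ 0.00000000e+00  0.00000000e+00  0.00000000e+00  1.00000000e+00]] 337.3541422056947
```

View pics/w1.png

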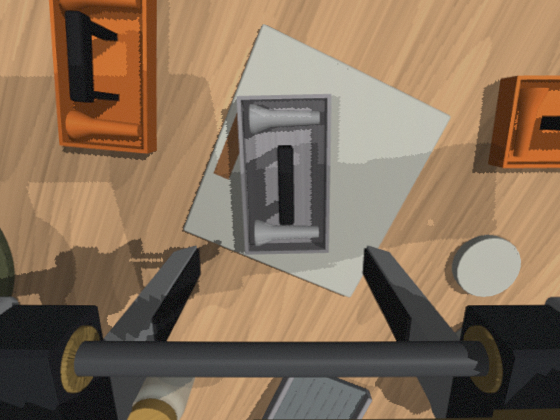

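The handle's top face runs from (286,146) to (286,224). The rim corners are (239,97), (330,95), (328,251) and (247,251).

```bash
python3 - <<'E'
from h import *
c=eyes.camera("wrist");T=np.load("T1.npy")@c["T_tool_cam"]
a,b=onz(c,(286,146),86,T),onz(c,(286,224),86,T);d=b-a
print(a,b,(a+b)/2,np.linalg.norm(d),np.arctan2(d[1],d[0]))
t=np.array([onz(c,p,40,T) for p in [(239,97),(330,95),(328,251),(247,251)]]);print(t,t.mean(0))
for i in range(4):
  d=t[(i+1)%4]-t[i];print(np.linalg.norm(d),np.arctan2(d[1],d[0]))
E
```

```text
[387.3 340.   86. ] [419.3 268.5  86. ] [403.3  304.25  86.  ] 78.33421985313953 -1.149979650462818
[[323.4 363.2  40. ]
 [410.1 403.7  40. ]
 [485.5 244.6  40. ]
 [397.3 205.5  40. ]] [404.075 304.25   40.   ]
95.6929464485236 0.4370059476742128
176.0624037095938 -1.1282329912984557
96.47823588768608 -2.724315492744369
174.1565387804891 2.009019156129697
```

>>> play_rows --pt "0 0.014 -0.04" --pt "0 0.014 -0.09" --pt "0 0.014 -0.14" --pt "0 0.014 -0.177" --pt "0 0.014 -0.177" --pt "0 0.014 -0.177" --yaw '[0.01, 0.01, 0.01, 0.01, 0.01, 0.01]'

```text
clock: 3.05
eef_pos: [404.6, 303.7, 60.1]
eef_rot: [3.14, -0.0, 1.997]
wrist_force: [-0.1, 0.0, 0.7]
finger_gap: 94.0
finger_force: 0.0
```

>>> play_rows --pt "0 0 0" --pt "0 0 0" --pt "0 0 0" --pt "0 0 0" --pt "0 0 0" --pt "0 0 0" --pt "0 0 0" --pt "0 0 0" --yaw '[0, 0, 0, 0, 0, 0, 0, 0]' --hand 0 --force 25

```text
clock: 4.05
eef_pos: [403.4, 303.7, 58.4]
eef_rot: [-3.141, -0.0, 1.998]
wrist_force: [-1.6, -1.0, 0.4]
finger_gap: 17.6
finger_force: 0.6
```

>>> play_rows --pt "0 0 0.01" --pt "0 0 0.03" --pt "0 0 0.06" --pt "0 0 0.09" --pt "0 0 0.09" --pt "0 0 0.09" --yaw '[0, 0, 0, 0, 0, 0]'

```text
clock: 4.8
eef_pos: [403.0, 303.4, 147.2]
eef_rot: [-3.14, 0.0, 1.998]
wrist_force: [-0.8, -0.2, -5.3]
finger_gap: 15.8
finger_force: 25.0
```

>>> play_rows --pt "0.02 -0.04 0.003" --pt "0.045 -0.09 0.006" --pt "0.07 -0.14 0.01" --pt "0.095 -0.19 0.01" --pt "0.12 -0.24 0.01" --pt "0.145 -0.29 0.01" --pt "0.165 -0.335 0.005" --pt "0.18 -0.364 0" --pt "0.18 -0.364 -0.01" --pt "0.18 -0.364 -0.02" --pt "0.18 -0.364 -0.02" --pt "0.18 -0.364 -0.02" --yaw '[-0.05, -0.1, -0.16, -0.22, -0.28, -0.34, -0.4, -0.444, -0.444, -0.444, -0.444, -0.444]'

```text
clock: 6.3
eef_pos: [583.5, -59.6, 128.7]
eef_rot: [3.141, 0.0, 1.555]
wrist_force: [-0.5, 0.8, -4.8]
finger_gap: 15.7
finger_force: 25.0
```

```bash
python3 - <<'E'
from h import *
T,s=tcp(); c=eyes.camera("wrist"); cv2.imwrite("pics/w2.png",c["pixels"][:,:,::-1]);np.save("T2.npy",T)
print(s["clock"],s["eef_pos"],s["eef_rot"])
c=eyes.camera("top")["pixels"]; im=c[120:260,240:440,::-1]
cv2.imwrite("pics/t2.png",cv2.resize(im,None,fx=4,fy=4,interpolation=cv2.INTER_CUBIC))
E
```

```text
6.3 [583.53177609 -59.57656919 128.7008046 ] [3.14133309e+00 9.47849611e-06 1.55489713e+00]
```

View pics/w2.png

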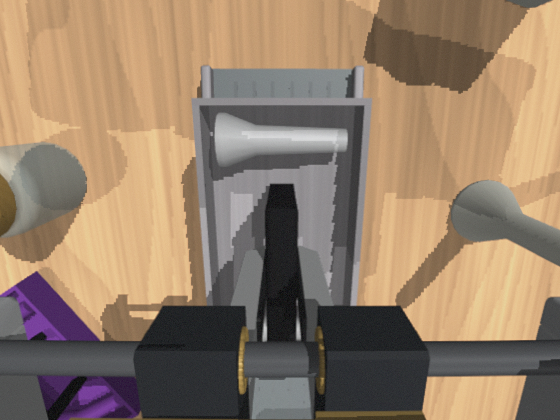

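View pics/t2.png

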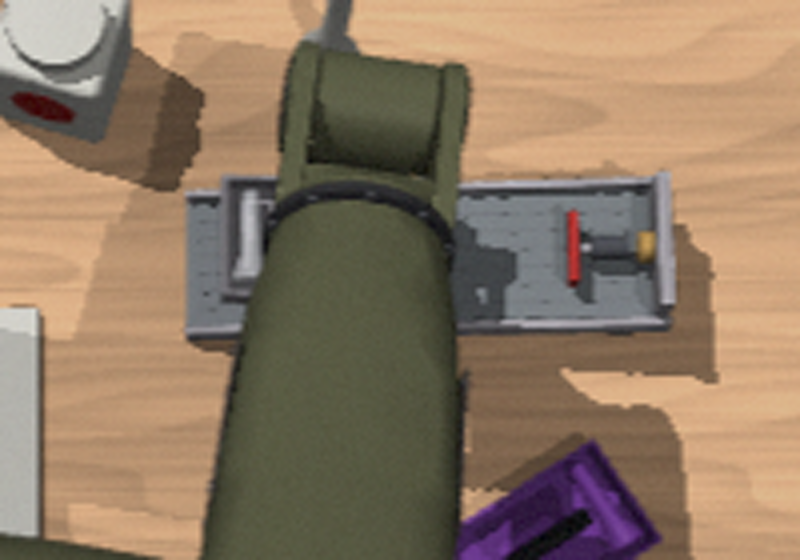

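The wrist view shows the tray end corners at (194,101) and (370,100). The rail low ends are centred at (207,68) and (360,68).

```bash
python3 - <<'E'
from h import *
c=eyes.camera("wrist");T=np.load("T2.npy")@c["T_tool_cam"]
for uv,z in [((194,101),110),((370,100),110),((207,68),26),((360,68),26),((211,98),27.5),((356,98),27.5)]: print(uv,onz(c,uv,z,T))
E
```

```text
(194, 101) [537.3  30.2 110. ]
(370, 100) [635.3  29.2 110. ]
(207, 68) [528.8  58.3  26. ]
(360, 68) [647.4  56.4  26. ]
(211, 98) [530.6  36.   27.5]
(356, 98) [644.9  34.1  27.5]
```

>>> play_rows --pt "0.0015 0 -0.01" --pt "0.0015 0 -0.025" --pt "0.0015 0 -0.035" --pt "0.0015 0 -0.04" --pt "0.0015 0 -0.042" --pt "0.0015 0 -0.043" --pt "0.0015 0 -0.043" --yaw '[0, 0, 0, 0, 0, 0, 0]'

```text
clock: 7.32
eef_pos: [585.3, -60.2, 85.9]
eef_rot: [3.141, 0.0, 1.554]
wrist_force: [1.0, 4.0, 0.6]
finger_gap: 15.9
finger_force: 25.0
```

>>> play_rows --pt "0 0 -0.001" --pt "0 0 -0.002" --pt "0 0 -0.003" --pt "0 0 -0.004" --pt "0 0 -0.005" --pt "0 0 -0.006" --yaw '[0, 0, 0, 0, 0, 0]' --force 9

```text
clock: 8.07
eef_pos: [585.0, -60.2, 79.4]
eef_rot: [-3.142, 0.0, 1.554]
wrist_force: [0.2, 1.2, -3.1]
finger_gap: 15.4
finger_force: 9.0
```

>>> play_rows --pt "0 0 -0.001" --pt "0 0 -0.002" --pt "0 0 -0.003" --pt "0 0 -0.004" --pt "0 0 -0.004" --yaw '[0, 0, 0, 0, 0]'

```text
clock: 8.7
eef_pos: [585.1, -60.5, 76.8]
eef_rot: [3.141, 0.001, 1.554]
wrist_force: [-8.8, 1.2, 13.0]
finger_gap: 16.0
finger_force: 9.0
```

>>> play_rows --pt "0 0 0" --pt "0 0 0" --pt "0 0 0" --pt "0 0 0" --pt "0 0 0" --yaw '[0, 0, 0, 0, 0]' --hand 0.7

```text
clock: 9.32
eef_pos: [585.0, -60.2, 75.4]
eef_rot: [-3.142, 0.0, 1.554]
wrist_force: [0.6, -0.3, 0.7]
finger_gap: 62.6
finger_force: 0.0
```

>>> play_rows --pt "0 0 0.02" --pt "0 0 0.06" --pt "0 0.04 0.09" --pt "0 0.09 0.1" --pt "0 0.14 0.1" --pt "0 0.14 0.1" --pt "0 0.14 0.1" --yaw '[0, 0, 0, 0, 0, 0, 0]'

```text
clock: 10.2
eef_pos: [585.0, 79.3, 175.3]
eef_rot: [-3.141, 0.0, 1.554]
wrist_force: [0.7, -0.5, -0.0]
finger_gap: 65.8
finger_force: 0.0
```

```bash
python3 - <<'E'
from h import *
c=eyes.camera("top");im=c["pixels"][120:260,240:440,::-1]
cv2.imwrite("pics/t3.png",cv2.resize(im,None,fx=4,fy=4,interpolation=cv2.INTER_CUBIC))
E
```

```text
(no output)
```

View pics/t3.png

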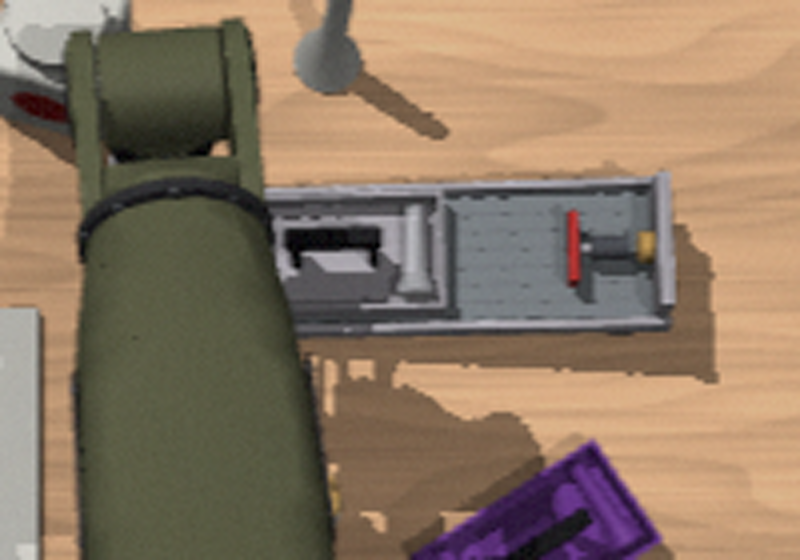

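The tray lies between the rails. Its uphill rim corners are at (446,195) and (447,306), and the rail midlines there are at v≈187 and v≈327. I'll check that it sits in the gap and how far it is from the pad.

```bash
python3 - <<'E'
from h import *
c=eyes.camera("top")
f=lambda u,v,z:onz(c,(240+(u-1.5)/4,120+(v-1.5)/4),z)
print("tray",f(446,195,68.6),f(447,306,68.6)); print("rails",f(450,187,50),f(447,327,50))
z=14+.12*310; print("pad", f(570,212,z+34),f(570,284,z+34))
print("tub top",[onz(c,p,142) for p in ((242,113),(272,118),(237,147),(268,153))])
o=telemetry.read_state();print(o["joints"])
E
```

```text
tray [ 630.6 -160.1   68.6] [ 535.9 -157.3   68.6]
rails [ 643.4 -166.7   50. ] [ 522.5 -159.5   50. ]
pad [ 609.8 -258.2   85.2] [ 549.  -255.1   85.2]
tub top [array([798.5, 197.4, 142. ]), array([780.2, 100.4, 142. ]), array([683.1, 212.9, 142. ]), array([662., 114., 142.])]
[ 7.16463295e-02  4.14247399e-01  1.43790040e+00 -1.28595353e-04
  1.28963389e+00  8.99116489e-02]
```

>>> play_rows --pt "0 -0.01 -0.02" --pt "0 -0.024 -0.05" --pt "0 -0.024 -0.08" --pt "0 -0.024 -0.11" --pt "0 -0.024 -0.13" --pt "0 -0.024 -0.145" --pt "0 -0.024 -0.145" --pt "0 -0.024 -0.145" --yaw '[0, 0, 0, 0, 0, 0, 0, 0]' --hand 0 --force 25

```text
clock: 11.3
eef_pos: [585.5, 55.5, 31.3]
eef_rot: [3.14, -0.0, 1.553]
wrist_force: [0.4, 0.3, -0.2]
finger_gap: 0.5
finger_force: 0.0
```

>>> play_rows --pt "0 -0.003 0" --pt "0 -0.006 0" --pt "0 -0.009 0" --pt "0 -0.012 0.001" --pt "0 -0.015 0.001" --pt "0 -0.018 0.001" --pt "0 -0.021 0.001" --yaw '[0, 0, 0, 0, 0, 0, 0]'

```text
clock: 12.18
eef_pos: [585.0, 34.6, 31.4]
eef_rot: [-3.142, -0.0, 1.554]
wrist_force: [0.4, 0.1, 0.7]
finger_gap: 0.5
finger_force: 0.0
```

>>> play_rows --pt "0 -0.004 0.0005" --pt "0 -0.009 0.001" --pt "0 -0.014 0.0017" --pt "0 -0.019 0.0023" --pt "0 -0.024 0.0029" --pt "0 -0.029 0.0035" --pt "-0.001 -0.034 0.0041" --pt "-0.001 -0.039 0.0047" --pt "-0.001 -0.044 0.0053" --pt "-0.001 -0.049 0.0059" --pt "-0.001 -0.054 0.0065" --pt "-0.001 -0.058 0.007" --yaw '[0, 0, 0, 0, 0, 0, 0, 0, 0, 0, 0, 0]'

```text
clock: 13.68
eef_pos: [584.0, -23.6, 38.5]
eef_rot: [-3.142, -0.0, 1.554]
wrist_force: [0.3, 2.4, -1.5]
finger_gap: 0.4
finger_force: 1.2
```

>>> play_rows --pt "0 -0.002 0.0003" --pt "0 -0.005 0.0006" --pt "0 -0.008 0.001" --pt "0 -0.011 0.0013" --pt "0 -0.014 0.0017" --pt "0 -0.017 0.002" --pt "0 -0.02 0.0024" --pt "-0.0005 -0.022 0.0026" --pt "-0.0005 -0.024 0.0029" --yaw '[0, 0, 0, 0, 0, 0, 0, 0, 0]'

```text
clock: 14.8
eef_pos: [583.5, -47.3, 41.4]
eef_rot: [-3.142, -0.0, 1.554]
wrist_force: [0.2, 2.6, -0.8]
finger_gap: 0.3
finger_force: 1.4
```

>>> play_rows --pt "0 -0.001 0.0001" --pt "0 -0.002 0.0002" --pt "0 -0.003 0.0003" --pt "0 -0.004 0.0004" --yaw '[0, 0, 0, 0]'

```text
clock: 15.3
eef_pos: [583.6, -51.2, 41.8]
eef_rot: [3.142, -0.0, 1.554]
wrist_force: [-0.4, 3.4, -1.4]
finger_gap: 0.4
finger_force: 1.9
```

```bash
python3 - <<'E'
from h import *
c=eyes.camera("top");im=c["pixels"][120:260,240:440,::-1]
cv2.imwrite("pics/t4.png",cv2.resize(im,None,fx=4,fy=4,interpolation=cv2.INTER_CUBIC))
E
```

```text
(no output)
```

View pics/t4.png

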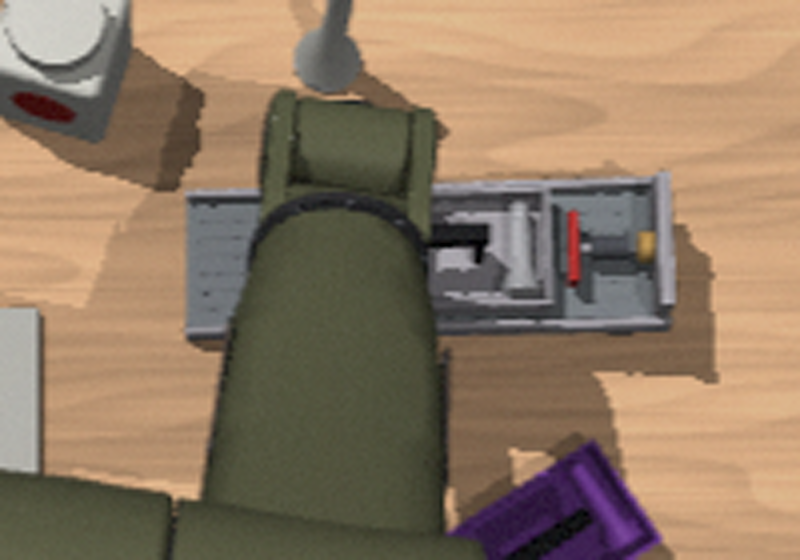

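The tray's uphill rim is at u≈552 and the pad face at u≈567, so the gap is about 11 mm and the tray is straight. Sliding resistance is about 2.7 N.

>>> play_rows --pt "0 -0.001 0.0001" --pt "0 -0.002 0.0002" --pt "0 -0.003 0.0003" --pt "0 -0.004 0.0005" --pt "0 -0.005 0.0006" --pt "0 -0.006 0.0007" --pt "0 -0.007 0.0008" --yaw '[0, 0, 0, 0, 0, 0, 0]'

```text
clock: 16.23
eef_pos: [583.6, -58.3, 42.6]
eef_rot: [3.142, -0.0, 1.554]
wrist_force: [0.7, 5.6, 2.0]
finger_gap: 0.2
finger_force: 2.4
```

>>> play_rows --pt "0 -0.0005 0.0001" --pt "0 -0.001 0.0001" --pt "0 -0.0015 0.0002" --pt "0 -0.002 0.0002" --yaw '[0, 0, 0, 0]'

```text
clock: 16.73
eef_pos: [583.6, -60.2, 42.8]
eef_rot: [3.141, -0.0, 1.554]
wrist_force: [-0.1, 5.0, 2.5]
finger_gap: 0.4
finger_force: 2.7
```

>>> play_rows --pt "0 -0.0005 0.0001" --pt "0 -0.001 0.0001" --pt "0 -0.0015 0.0002" --pt "0 -0.002 0.0002" --yaw '[0, 0, 0, 0]'

```text
clock: 17.23
eef_pos: [583.6, -62.2, 43.1]
eef_rot: [3.141, -0.0, 1.554]
wrist_force: [-0.3, 5.3, 2.2]
finger_gap: 0.6
finger_force: 2.9
```

>>> play_rows --pt "0 -0.0005 0.0001" --pt "0 -0.001 0.0001" --pt "0 -0.0015 0.0002" --pt "0 -0.002 0.0002" --yaw '[0, 0, 0, 0]'

```text
clock: 17.73
eef_pos: [583.6, -64.2, 43.3]
eef_rot: [3.141, -0.0, 1.554]
wrist_force: [-0.7, 5.6, 2.2]
finger_gap: 0.6
finger_force: 3.0
```

>>> play_rows --pt "0 -0.0005 0.0001" --pt "0 -0.001 0.0001" --yaw '[0, 0]'

```text
clock: 17.98
eef_pos: [583.6, -65.2, 43.4]
eef_rot: [3.141, -0.0, 1.554]
wrist_force: [-0.6, 5.6, 2.7]
finger_gap: 0.3
finger_force: 3.0
```

>>> play_rows --pt "0 -0.0005 0.0001" --pt "0 -0.001 0.0001" --yaw '[0, 0]'

```text
clock: 18.23
eef_pos: [583.6, -66.1, 43.5]
eef_rot: [3.141, -0.0, 1.554]
wrist_force: [-0.4, 6.7, 4.1]
finger_gap: 0.4
finger_force: 3.3
```

```bash
python3 - <<'E'
from h import *
c=eyes.camera("top");im=c["pixels"][120:260,240:440,::-1]
cv2.imwrite("pics/t5.png",cv2.resize(im,None,fx=4,fy=4,interpolation=cv2.INTER_CUBIC))
E
```

```text
(no output)
```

View pics/t5.png

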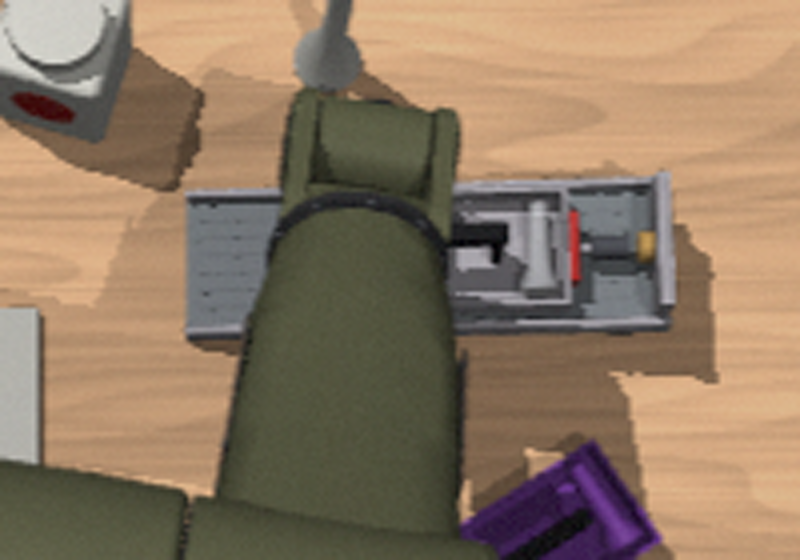

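The tray rim is now at the pad (u≈569) and the force has started to rise above the 5.6 N baseline.

>>> play_rows --pt "0 -0.0005 0.0001" --pt "0 -0.001 0.0001" --yaw '[0, 0]'

```text
clock: 18.52
eef_pos: [583.6, -66.9, 43.6]
eef_rot: [3.141, -0.001, 1.554]
wrist_force: [0.3, 9.0, 3.4]
finger_gap: 0.4
finger_force: 4.3
```

>>> play_rows --pt "0 -0.0005 0.0001" --pt "0 -0.001 0.0001" --yaw '[0, 0]'

```text
clock: 18.77
eef_pos: [583.7, -67.6, 43.7]
eef_rot: [3.141, -0.001, 1.554]
wrist_force: [1.0, 11.2, 3.4]
finger_gap: 0.5
finger_force: 5.3
```

>>> play_rows --pt "0 -0.0005 0.0001" --pt "0 -0.001 0.0001" --pt "0 -0.0013 0.0001" --pt "0 -0.0013 0.0001" --pt "0 -0.0013 0.0001" --pt "0 -0.0013 0.0001" --pt "0 -0.0013 0.0001" --pt "0 -0.0013 0.0001" --yaw '[0, 0, 0, 0, 0, 0, 0, 0]'

```text
clock: 19.77
eef_pos: [583.7, -68.5, 43.8]
eef_rot: [3.141, -0.001, 1.554]
wrist_force: [0.0, 13.2, 3.6]
finger_gap: 0.5
finger_force: 6.2
```

>>> play_rows --pt "0 0.0003 0" --pt "0 0.0006 -0.0001" --pt "0 0.0009 -0.0001" --pt "0 0.0012 -0.0001" --pt "0 0.0015 -0.0002" --pt "0 0.0018 -0.0002" --pt "0 0.0021 -0.0003" --pt "0 0.0024 -0.0003" --pt "0 0.0027 -0.0003" --pt "0 0.003 -0.0004" --pt "0 0.0033 -0.0004" --pt "0 0.0036 -0.0004" --yaw '[0, 0, 0, 0, 0, 0, 0, 0, 0, 0, 0, 0]'

```text
clock: 21.28
eef_pos: [583.5, -66.0, 43.2]
eef_rot: [-3.141, 0.0, 1.554]
wrist_force: [1.1, 0.2, 0.3]
finger_gap: 0.1
finger_force: 0.0
```

>>> play_rows --pt "0 0.001 0" --pt "0 0.002 0" --pt "0 0.004 0" --pt "0 0.008 0" --pt "0 0.015 0" --pt "0 0.025 0" --pt "0 0.04 0" --pt "0 0.055 0.01" --pt "0 0.065 0.04" --pt "0 0.065 0.08" --pt "0 0.065 0.13" --pt "0 0.065 0.13" --yaw '[0, 0, 0, 0, 0, 0, 0, 0, 0, 0, 0, 0]'

```text
clock: 22.78
eef_pos: [585.1, -0.1, 178.0]
eef_rot: [3.134, 0.0, 1.554]
wrist_force: [0.5, 0.8, -1.1]
finger_gap: 0.5
finger_force: 0.0
```

```bash
python3 - <<'E'
from h import *
c=eyes.camera("top");im=c["pixels"][120:260,240:440,::-1]
cv2.imwrite("pics/t6.png",cv2.resize(im,None,fx=4,fy=4,interpolation=cv2.INTER_CUBIC))
E
```

```text
(no output)
```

View pics/t6.png

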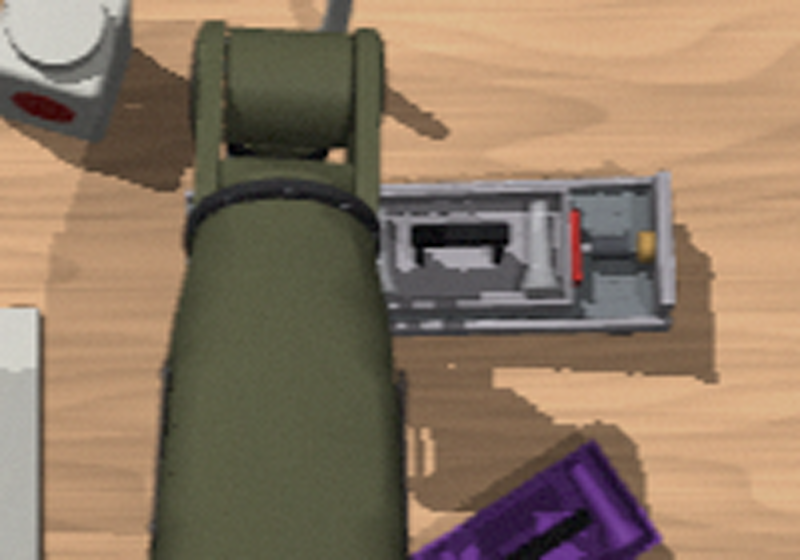

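The tray rests straight against the pad (rim u≈571, pad right behind it) and the gripper is clear.

```bash
python3 -c "
from cell import manip
print(manip.sign_off())"
```

```text
the job is handed in; nothing more can be done
None
```

The steel tray is up the slope, straight between the rails and resting against the red pad; I pressed the pad in about 3 mm (roughly 7.5 N by my estimate), eased off, and handed the job in about 23 s into the run.

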